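# Hold the round flask down in its sprung ring cradle

### The arm

A 6-joint arm with a two-finger parallel gripper is mounted at the origin on the work surface. World frame = base frame: x ahead of the robot, y to its left, z up, the work surface at z = 0. Lengths are in m, angles in rad, forces in N, time in s.
With the tool pointing down it reaches from about 0.225 to 0.875 m from the base axis. Payload 3.4 kg.
Tool frame: the origin (TCP) lies on the centre line of the jaws, within the pads' length; the fingertips stand 17 mm ahead of it and the grasp point (between the pads) lies 2 mm behind it (nose_length is the distance from the TCP to the fingertips, in m); z points along the fingers, y is the line along which they close (so a half turn about z gives the same grasp; the last joint's range is limited). The gripper opens to 85 mm and grips with 20 to 120 N. Pads are 22 mm wide; open, the fingers measure 114 mm over their backs; the gripper's body (76 mm by 85 mm) begins 54 mm behind the grasp point. The pads swing forward as they close: fully open they stand 13 mm farther back than shut.
Start: joints at [-1.36, 0.276, 1.505, -0, 1.361, -0.121], TCP at [0.187, -0.544, 0.248] pointing down, gripper open.
Joint ranges: [-2.89, 2.89], [-0.75, 2.08], [0.22, 2.7], [-1.18, 4.32], [0.11, 2.71], [-2.7, 2.7]. Speed limits (rad/s): [2.57, 2.57, 3.14, 3.14, 3.14, 3.14].

### API

Orientations are given as a unit quaternion [w, x, y, z].
In Python, from rig import get_state, get_image, sign_off, find_in, place_of, nose_length gives the robot as it stands.
- The arm moves only by the tool apply_moves, never from a script. Its argument "deltas" is one flat list of numbers, 5 for each row, row after row: the finger opening in mm, from 0 to 85.4, then the shift along the tool's x, y, z in mm, then the turn about the tool's z in degrees. A call has 1 to 12 rows; each row is the pose to reach, as a shift and turn from the pose commanded when the call began, along the tool's axes at that moment; what a row does not reach only later rows make up. A row lasts 1/12 s, in which the tool goes at most 41.7 mm and 7.16 degrees, less where a joint would pass 70% of its speed; a pose out of reach is approached as far as the arm can. A call with a gripper value outside its range is refused whole. The fingers move at their own pace and stop on an object; "squeeze" is the grip in N (left out, the last holds). Time passes only in rows, so rows that repeat a pose let the fingers close. It gives the time, the measured TCP pose, the force, the opening and the grip force at its end, in the units of the state.
- get_state(): the state, without advancing time (a new reading comes with each control period).
- get_image(name): name is "scene" or "top" or "wrist"; returns a dict with "frame" (384x512x3 uint8, red, green, blue), "K" (3x3 intrinsics, pixels), "k1" (the pictures are not rectified: a ray, as slopes to the right and down, at radius r is drawn at 1 + k1 r^2 times it, then the intrinsics apply), "position" and "orientation" of the camera in the world. Camera axes: x right, y down, z forward; pixel columns grow to the right and rows downward; lengths in m; the calibration is good to about 2 mm. A picture is of the moment at which its call begins. There is no depth.
- sign_off(): hands the job in; it is judged then, once.
Trained networks look in a picture, given as the dict that the camera call returned (one of the last four; its "shot" number tells which), for a name from the list of things; names that differ only in an ending like _2 or _b are one class to them, and where a whole thing is asked for, a point or a joint stands for the part that bears it (a point fixed in the world has none). Each returns a list of dicts, best first, with "score" (0 to 1); they miss things now and then, are a little off and sometimes report something else, mostly with a low value. They report only what shows in the picture. A call takes as long as a camera call.
- find_in(query, picture): "point" ([column, row] in pixels, amid what is visible of it).
- place_of(query, picture): "point" ([column, row] in pixels: a listed point, or the origin of a listed thing).
The state is a dict: "clock": time; "qpos": joint angles; "qd": joint speeds; "effort": joint torques, N m; "position": TCP position; "ee_rot": TCP orientation; "contact_force": force on the tool from outside, world axes, zero at the start; "moment": the same for the moment, N m; "width": finger opening in m; "gripper_force": force on a finger pad.
Only numpy, scipy, OpenCV 4.12 (cv2) and the standard library are available. Lean on these libraries where they do the work, as an engineer would, in place of code of your own. Each camera call takes 0.05 s, during which the arm holds its last target. There are 200 camera calls.

### The job

Take the dust cap off the sprung ring cradle and lay it flat in the shallow steel tray, then lift the round flask off its cork stand and seat it upright in the cradle's ring. Press the flask gently down until the ring is all the way against its stop, keeping clear of the other things on the bench, and finish while still holding it pressed down there, ready for a colleague to clamp it: do not let go.

Things in the scene. Friction and masses are not known exactly. Their poses are not given: they have to be found in the camera images.
- cradle: sprung ring cradle, fixed to the bench: round grey base 140 mm wide, 10 mm thick, with three upright guide posts (on a circle of 54 mm radius, tops 75 mm above the bench) and coil springs that carry the flat ring. Origin: centre of the base's underside on the bench; z up
- ring_top (a point): centre of the hole in the cradle's flat aluminium ring, at the level of its upper face: 70 mm above the bench when released, 48 mm when fully down. Ring 124 mm across, 10 mm thick, hole 60 mm across. It moves straight down with the ring. The round flask's bulb sits in the hole with the bulb's centre 26.5 mm above this point
- ring (a joint): how far the ring is pressed down, m: 0 released, 0.022 at its stop. The springs are preloaded: the cap's or the flask's own weight does not sink the ring; with the flask on it the ring begins to move at about 2 to 4 N of push and needs about 10 to 12 N of push at the stop
- cap_knob (a point): grey plastic dust cap that starts plugged loosely in the ring's hole, 120 g: a disc 80 mm across and 8 mm thick, a plug under it 52 mm across and 8 mm deep, and an upright round knob on top 24 mm in diameter and 36 mm tall. This point is on the knob's axis, 40 mm above the plug's underside, 24 mm above the disc's upper face and 12 mm below the knob's top; z along the axis, up
- flask_bulb (a point): centre of the bulb of the round-bottomed amber glass flask (140 to 280 g, rigid, stoppered): bulb 80 mm in diameter, straight upright neck above it; 144 mm tall over all. This point is 40 mm above the flask's bottom. It starts upright in the cork stand
- flask_neck (a point): point on the axis of the same flask's neck, 102 mm above its bottom and 62 mm above the bulb's centre: the neck is 30 mm in diameter from 80 to 122 mm above the bottom, then a rim 38 mm across up to 130 mm and a black stopper 26 mm across up to 144 mm; z along the neck, up
- stand: cork ring, fixed to the bench, 92 mm across, 30 mm tall, in which the round flask starts, its bottom 18.5 mm above the bench. Origin: centre of the underside
- tray: shallow square steel tray, fixed to the bench, 160 x 160 mm, 20 mm tall, walls and floor 5 mm thick, empty. Origin: centre of the underside; x and y along its sides
- conical: conical amber flask, 76 mm wide, 115 mm tall; a bystander, stays where it is. Origin: centre of its underside
- bottle: amber reagent bottle, 56 mm wide, 120 mm tall; a bystander, stays where it is. Origin: centre of its underside
- beaker: open clear beaker, 60 mm wide, 70 mm tall; a bystander, stays where it is. Origin: centre of its underside
- bracket: tan moulded bracket, 50 x 90 x 42 mm; a bystander, stays where it is. Origin: centre of its underside
- plate: flat steel plate, 60 x 90 x 12 mm; a bystander, stays where it is. Origin: centre of its underside
- screwdriver: screwdriver, 170 mm long, lying; a bystander, stays where it is. Origin: on the tool, at bench level
- nut: steel hex nut, 20 mm wide, 12 mm tall; a bystander, stays where it is. Origin: centre of its underside
- vial: small amber vial, 18 mm wide, 38 mm tall; a bystander, stays where it is. Origin: centre of its underside

How it is judged:
By the outcome, as a careful person would: the job done as asked, in the order asked, and still so for the second after the job is handed in, while the arm keeps its last pose, push and grip.
It also fails if it takes over 59 s, if anything falls off the work surface, if the arm or the gripper's body presses on something with over 40 N, if the wrist force passes 120 N, or if a joint passes its speed limit or range.

## Working session

There is one attempt and no reset: what is moved stays moved. The work goes in short steps, Python scripts to look and compute and a tool call to move; the robot and the scene stay as the last step left them, time stands still between calls to the robot, and variables do not carry over. Pictures are saved under pics/ and viewed, at most 10 in all, crops included, and the job is handed in when it is done.

Besides the shell and the picture viewer there is one more tool, called after "Request:" as name(argument=value, ...), one argument or row to a line, values as JSON. apply_moves: Moves the arm, as the interface text tells. Its arguments: {"type":"object","properties":{"deltas":{"type":"array"},"squeeze":{"type":"number"}},"required":["deltas"]}

```bash
mkdir -p pics; cat > h.py <<'E'
import numpy as np, cv2
from scipy.spatial.transform import Rotation as R
from rig import *
def rot(q): return R.from_quat([q[1],q[2],q[3],q[0]]).as_matrix()
def ray(im,p):
    K=np.array(im['K']);s=np.array([(p[0]-K[0,2])/K[0,0],(p[1]-K[1,2])/K[1,1]])
    u=s.copy()
    for _ in range(20): u=s/(1+im['k1']*(u@u))
    return np.array(im['position']),rot(im['orientation'])@np.array([u[0],u[1],1])
def atz(im,p,z):
    o,d=ray(im,p); return o+d*(z-o[2])/d[2]
def tri(l):
    A=np.zeros((3,3));b=np.zeros(3)
    for im,p in l:
        o,d=ray(im,p);d=d/np.linalg.norm(d);M=np.eye(3)-np.outer(d,d);A+=M;b+=M@o
    return np.linalg.solve(A,b)
def save(im,n): cv2.imwrite('pics/'+n,im['frame'][:,:,::-1])
def tool(p):  # world point -> shift in tool axes mm
    s=get_state();return rot(s['ee_rot']).T@(np.array(p)-s['position'])*1000
E
python3 - <<'E'
from h import *
np.set_printoptions(precision=4,suppress=True)
s=get_state();print(s['position'],rot(s['ee_rot']),s['clock'],s['width'],nose_length)
ims={n:get_image(n) for n in('scene','top','wrist')}
save(ims['scene'],'s0.png');save(ims['top'],'t0.png')
for n in ims: print(n,ims[n]['position'])
Z=dict(cradle=0,ring_top=.07,cap_knob=.102,flask_bulb=.0585,flask_neck=.1205,stand=0,tray=0,conical=0,bottle=0,beaker=0,bracket=0,plate=0,screwdriver=0,nut=0,vial=0)
for q in Z:
  l=[]
  for n in ims:
    r=place_of(q,ims[n])
    for x in r[:2]:
      print(q,n,round(x['score'],2),np.round(x['point']),atz(ims[n],x['point'],Z[q])[:2])
    if r and n!='wrist': l.append((ims[n],r[0]['point']))
  if len(l)==2: print('   tri',tri(l))
E
```

```text
[ 0.1872 -0.5432  0.2475] [[ 0.9455  0.3257 -0.0004]
 [ 0.3257 -0.9455  0.0018]
 [ 0.0002 -0.0018 -1.    ]] 0.0 0.08507331391025805 0.017
scene [ 1.2403 -0.3387  0.6219]
top [ 0.3827 -0.0027  1.165 ]
wrist [ 0.2503 -0.5211  0.3731]
cradle scene 0.82 [253. 217.] [ 0.5378 -0.0083]
cradle top 0.88 [262. 212.] [ 0.5354 -0.0067]
   tri [ 0.5355 -0.0069 -0.0021]
ring_top scene 0.7 [252. 194.] [ 0.5338 -0.0094]
ring_top top 0.71 [260. 210.] [ 0.5308 -0.0017]
ring_top top 0.68 [367. 172.] [ 0.6224 -0.2614]
   tri [ 0.5301 -0.0044  0.0664]
cap_knob scene 0.85 [253. 181.] [ 0.5284 -0.0032]
cap_knob scene 0.28 [214. 250.] [ 0.7138 -0.171 ]
cap_knob top 0.94 [261. 210.] [ 0.5265 -0.0036]
   tri [ 0.5268 -0.0031  0.101 ]
flask_bulb scene 0.97 [161. 242.] [ 0.5977 -0.25  ]
flask_bulb top 0.84 [360. 175.] [ 0.6184 -0.2474]
   tri [ 0.6147 -0.2484  0.0718]
flask_neck scene 0.86 [160. 220.] [ 0.6058 -0.2452]
flask_neck scene 0.24 [214. 250.] [ 0.732  -0.1781]
flask_neck top 0.6 [203. 117.] [0.7489 0.1347]
flask_neck top 0.59 [368. 172.] [ 0.6127 -0.2528]
   tri [ 0.6994 -0.0698  0.2164]
stand scene 0
[... 833 characters left out ...]
bracket scene 0.89 [312. 277.] [0.7719 0.0196]
bracket top 0.77 [249. 123.] [0.7745 0.0281]
   tri [ 0.7726  0.0243 -0.0008]
plate scene 0.65 [129. 203.] [ 0.3475 -0.2791]
plate top 0.63 [372. 290.] [ 0.3391 -0.2774]
   tri [ 0.3389 -0.2786 -0.0059]
screwdriver scene 0.71 [274. 167.] [0.3441 0.1541]
screwdriver top 0.8 [197. 288.] [0.3467 0.1565]
   tri [0.3461 0.1549 0.0011]
nut scene 0.47 [316. 222.] [0.6206 0.1278]
nut top 0.63 [262. 210.] [ 0.5398 -0.0065]
nut top 0.44 [205. 181.] [0.6162 0.1423]
   tri [0.5836 0.0583 0.0006]
vial scene 0.52 [216. 252.] [ 0.615  -0.1369]
vial top 0.65 [250. 122.] [0.7761 0.0249]
vial top 0.58 [311. 179.] [ 0.6209 -0.1328]
   tri [ 0.7205 -0.0708  0.0934]
```

View pics/s0.png

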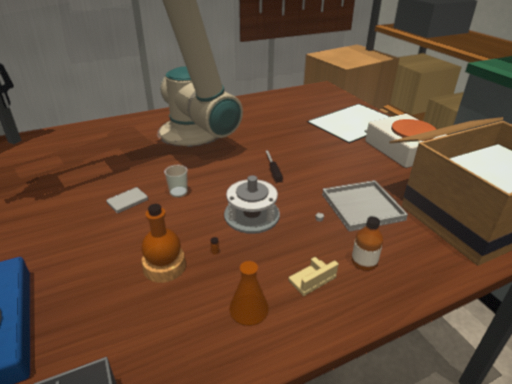

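View pics/t0.png

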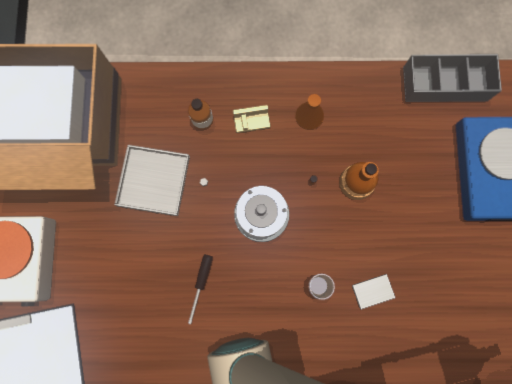

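The pictures agree with the networks: cap knob at scene (253,181) and top (261,210), flask at top (362,178), tray at top (153,180), and the vial beside the flask. I'll move above the cap first.

Request:
apply_moves(
  deltas=[85,40,-32,0,0,85,75,-60,0,0,85,110,-88,0,0,85,140,-112,0,0,85,170,-136,0,0,85,200,-160,0,0,85,230,-184,0,0,85,260,-208,0,0,85,290,-232,0,0,85,320,-256,0,0,85,350,-281,0,0,85,380,-305,0,0],
)

```text
clock: 3.4
position: [0.4478, -0.1296, 0.2486]
ee_rot: [0.0, 0.986, 0.165, 0.0]
contact_force: [0.8, -0.8, 0.7]
width: 0.0852
gripper_force: 0.0
```

Request:
apply_moves(
  deltas=[85,30,-24,0,0,85,60,-48,0,0,85,90,-72,0,0,85,112,-90,10,0,85,115,-93,15,0,85,115,-93,15,0],
)

```text
clock: 3.9
position: [0.5254, -0.0045, 0.2319]
ee_rot: [-0.0, 0.986, 0.167, -0.001]
contact_force: [-0.3, -0.6, -0.9]
width: 0.0848
gripper_force: 0.0
```

```bash
cat > look.py <<'E'
from h import *
import sys
np.set_printoptions(precision=4,suppress=True)
s=get_state();print(s['position'],s['qpos'],s['clock'],s['width'],s['contact_force'])
im=get_image('wrist')
for a in sys.argv[1:]:
    q,z=a.split('=')
    for x in place_of(q,im)[:2]:
        p=atz(im,x['point'],float(z));print(q,round(x['score'],2),np.round(x['point']),p,'tool shift',tool(p))
save(im,f"w{int(s['clock']*100)}.png")
E
python3 look.py cap_knob=.102 ring_top=.07 cradle=0; ls pics
```

```text
[ 0.5254 -0.0045  0.2319] [-0.141   0.213   1.6339 -0.0001  1.2975  1.0947] 3.9 0.08483640528737231 [-0.3351 -0.5859 -0.8902]
cap_knob 0.88 [259. 182.] [ 0.528  -0.0041  0.102 ] tool shift [  3.8406  -1.4298 131.0155]
s0.png
t0.png
w390.png
```

Request:
apply_moves(
  deltas=[85,2,0,30,0,60,3,0,60,0,60,3,0,90,0,60,3,0,110,0,60,3,0,120,0,60,3,0,129,0,60,3,0,129,0],
)

```text
clock: 4.68
position: [0.5279, -0.0059, 0.1036]
ee_rot: [-0.0, 0.986, 0.165, -0.001]
contact_force: [0.5, 0.6, -0.4]
width: 0.0602
gripper_force: 0.0
```

```bash
python3 look.py cap_knob=.102; ls pics
```

```text
[ 0.5279 -0.0059  0.1036] [-0.1429  0.3311  1.8195 -0.0003  0.9925  1.0975] 4.6833 0.06022034921646614 [ 0.5278  0.5658 -0.4059]
cap_knob 0.58 [255. 249.] [ 0.5297 -0.0033  0.102 ] tool shift [ 1.2134 -2.194   3.2883]
s0.png
t0.png
w390.png
w468.png
```

Request:
apply_moves(
  deltas=[60,1,-1.5,0,0,40,1,-1.5,0,0,30,1,-1.5,0,0,15,1,-1.5,0,0,15,1,-1.5,0,0,15,1,-1.5,0,0,15,1,-1.5,0,0,15,1,-1.5,0,0],
  squeeze=30,
)

```text
clock: 5.45
position: [0.5294, -0.0034, 0.1047]
ee_rot: [0.0, 0.986, 0.165, 0.001]
contact_force: [-0.3, 0.1, 3.1]
width: 0.0232
gripper_force: 29.7
```

Request:
apply_moves(
  deltas=[15,0,0,-10,0,15,0,0,-20,0,15,0,0,-40,0,15,0,0,-65,0,15,0,0,-85,0,15,0,0,-85,0],
)

```text
clock: 5.95
position: [0.5316, -0.0038, 0.1939]
ee_rot: [0.001, 0.986, 0.165, 0.004]
contact_force: [1.4, -0.4, -1.4]
width: 0.0231
gripper_force: 29.5
```

```bash
python3 look.py cap_knob=.187 ring_top=.07; python3 - <<'E'
from h import *
print(tool([.621,.270,.20]))
im=get_image('scene');t=get_image('top')
cv2.imwrite('pics/c1.png',cv2.resize(np.hstack([im['frame'][110:270,180:420],t['frame'][110:270,80:320]]),(800,267))[:,:,::-1])
E
```

```text
[ 0.5316 -0.0038  0.1939] [-0.1379  0.2439  1.6911 -0.0001  1.1979  1.1011] 5.95 0.023110242964637855 [ 1.3934 -0.4358 -1.4285]
[ 176.66065516 -228.28849884  -11.17093452]
```

View pics/c1.png

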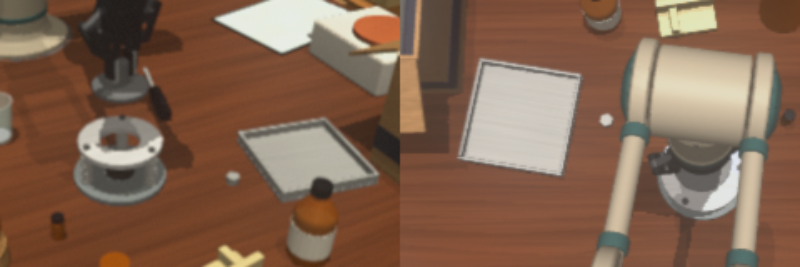

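The cap is in the gripper and the ring is empty. I'll carry the cap over the tray.

Request:
apply_moves(
  deltas=[15,20,-26,0,0,15,40,-52,0,0,15,60,-78,0,0,15,80,-104,0,0,15,100,-130,0,0,15,120,-155,0,0,15,140,-181,0,0,15,160,-207,0,0,15,172,-222,0,0,15,176,-228,0,0,15,176,-228,0,0],
)

```text
clock: 7.12
position: [0.6206, 0.2709, 0.1872]
ee_rot: [0.0, 0.986, 0.166, -0.001]
contact_force: [-0.0, -0.4, -1.7]
width: 0.0228
gripper_force: 29.6
```

```bash
python3 look.py tray=0; python3 -c "
from h import *
print(rot(get_state()['ee_rot']))"; cp pics/w6*.png pics/wt.png; ls pics
```

```text
[0.6206 0.2709 0.1872] [0.3088 0.4651 1.3612 0.0001 1.3182 1.5456] 7.1167 0.022785506597747647 [-0.0049 -0.4018 -1.7293]
tray 0.6 [258. 171.] [0.6199 0.2713 0.    ] tool shift [  1.3345  -3.0029 188.0402]
[[ 0.94540654  0.3258821  -0.00270863]
 [ 0.32587746 -0.94540986 -0.00201831]
 [-0.0032185   0.00102544 -0.99999429]]
c1.png
s0.png
t0.png
w390.png
w468.png
w595.png
w711.pngcp: cannot stat 'pics/w6*.png': No such file or directory
```

Request:
apply_moves(
  deltas=[15,0,0,30,0,15,0,0,60,0,15,0,0,90,0,15,0,0,110,0,15,0,0,122,0,15,0,0,128,0,15,0,0,132,0,15,0,0,135,0,15,0,0,135,0],
)

```text
clock: 7.97
position: [0.6217, 0.2693, 0.0551]
ee_rot: [-0.0, 0.986, 0.165, 0.001]
contact_force: [-0.7, 0.4, -2.1]
width: 0.0231
gripper_force: 29.7
```

Request:
apply_moves(
  deltas=[15,0,0,2,0,15,0,0,3,0,15,0,0,4,0,15,0,0,5,0,15,0,0,5,0],
)

```text
clock: 8.38
position: [0.621, 0.2696, 0.0493]
ee_rot: [0.0, 0.986, 0.165, 0.0]
contact_force: [-0.4, 0.0, -2.0]
width: 0.0233
gripper_force: 29.7
```

Request:
apply_moves(
  deltas=[15,0,0,1,0,15,0,0,2,0,15,0,0,3,0,15,0,0,3,0],
)

```text
clock: 8.72
position: [0.6212, 0.2695, 0.0481]
ee_rot: [0.0, 0.986, 0.165, 0.0]
contact_force: [-2.7, -0.5, 7.9]
width: 0.023
gripper_force: 30.6
```

Request:
apply_moves(
  deltas=[40,0,0,-2,0,60,0,0,-2,0,60,0,0,-2,0,60,0,0,-5,0,60,0,0,-20,0,60,0,0,-50,0,60,0,0,-85,0,60,0,0,-120,0,60,0,0,-155,0,60,0,0,-190,0,60,0,0,-190,0],
)

```text
clock: 9.63
position: [0.6247, 0.2707, 0.2451]
ee_rot: [-0.001, 0.986, 0.165, 0.008]
contact_force: [1.4, 1.7, 0.9]
width: 0.0598
gripper_force: 0.0
```

```bash
python3 look.py cap_knob=.045 tray=0; python3 - <<'E'
from h import *
s=get_image('scene');t=get_image('top')
l=[(i,place_of('cap_knob',i)[0]['point']) for i in (s,t)];print(l[0][1],l[1][1],tri(l))
l=[(i,place_of('ring_top',i)[0]['point']) for i in (s,t)];print('ring',l[0][1],atz(*l[0],.07),l[1][1],atz(*l[1],.07))
for q,z in(('flask_bulb',.0585),('flask_neck',.1205)):
  for i in (s,t):
    for x in place_of(q,i)[:2]: print(q,x['score'],x['point'],atz(i,x['point'],z))
print(tool([.61,-.25,.23]))
im=cv2.imread('pics/w%d.png'%int(get_state()['clock']*100-20)) 
import glob,os
f=max(glob.glob('pics/w*.png'),key=os.path.getmtime)
cv2.imwrite('pics/c2.png',np.hstack([cv2.resize(s['frame'][150:270,300:460],(400,300))[:,:,::-1],cv2.resize(cv2.imread(f),(400,300))]))
E
```

```text
[0.6247 0.2707 0.2451] [ 0.3068  0.4306  1.2751 -0.0001  1.4208  1.5457] 9.6333 0.059767417441560916 [1.3922 1.6735 0.9305]
cap_knob 0.7 [256. 177.] [0.6181 0.2702 0.045 ] tool shift [ -4.3254  -1.7762 193.4312]
[365.9, 193.0] [150.8, 175.5] [0.62249155 0.2707624  0.04613621]
ring [252.0, 193.7] [ 0.53399385 -0.0089502   0.07      ] [260.7, 213.0] [ 0.52403058 -0.00259484  0.07      ]
flask_bulb 0.56 [164.2, 246.3] [ 0.61440286 -0.24745991  0.0585    ]
flask_bulb 0.82 [356.8, 177.0] [ 0.6136814  -0.23953446  0.0585    ]
flask_neck 0.82 [154.9, 223.4] [ 0.61046332 -0.2574059   0.1205    ]
flask_neck 0.72 [368.7, 173.5] [ 0.6089156  -0.25424838  0.1205    ]
[-179.60808543  487.55264975    5.97058208][ WARN:0@1.589] global loadsave.cpp:275 findDecoder imread_('pics/w1008.png'): can't open/read file: check file path/integrity
```

View pics/c2.png

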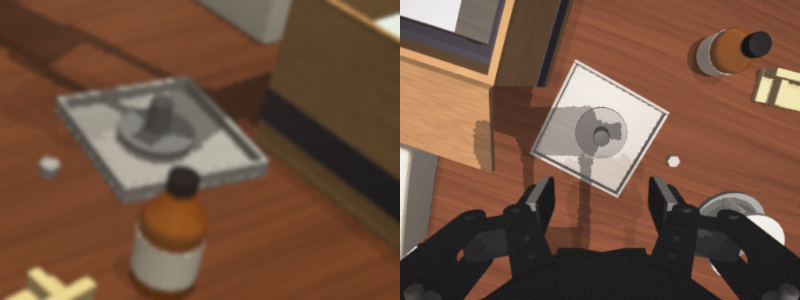

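The cap lies flat in the tray. Next is the flask.

Request:
apply_moves(
  deltas=[60,-11,30,0,0,60,-22,60,0,0,60,-34,92,0,0,60,-46,124,0,0,60,-58,156,0,0,60,-70,190,0,0,60,-83,224,0,0,60,-96,258,0,0,60,-108,292,0,0,60,-120,326,0,0,60,-133,360,0,0,60,-145,394,0,0],
)

```text
clock: 11.28
position: [0.612, -0.1521, 0.2365]
ee_rot: [0.0, 0.986, 0.165, 0.0]
contact_force: [1.1, 0.8, -0.2]
width: 0.0602
gripper_force: 0.0
```

Request:
apply_moves(
  deltas=[60,-12,32,0,0,60,-24,64,0,0,60,-33,86,0,0,60,-36,94,0,0,60,-36,94,0,0,60,-36,94,0,0],
)

```text
clock: 11.78
position: [0.6088, -0.2501, 0.2361]
ee_rot: [-0.001, 0.986, 0.165, -0.0]
contact_force: [0.3, 0.2, -0.1]
width: 0.0599
gripper_force: 0.0
```

```bash
python3 look.py flask_neck=.1205 flask_bulb=.0585 stand=0; python3 - <<'E'
from h import *
import glob,os
f=max(glob.glob('pics/w*.png'),key=os.path.getmtime);os.system(f'cp {f} pics/c3.png')
E
```

```text
[ 0.6088 -0.2501  0.2361] [-0.4961  0.4085  1.3331  0.0012  1.4009  0.7433] 11.7833 0.05994052651835677 [ 0.289   0.1992 -0.0628]
flask_neck 0.56 [259. 187.] [ 0.6109 -0.25    0.1205] tool shift [  1.3723   1.6761 115.8789]
flask_neck 0.24 [ 51. 157.] [ 0.5793 -0.077   0.1205] tool shift [  28.1134 -172.1396  116.0723]
flask_bulb 0.42 [168. 129.] [ 0.6223 -0.1501  0.0585] tool shift [ 44.7936 -88.9632 178.0448]
```

View pics/c3.png

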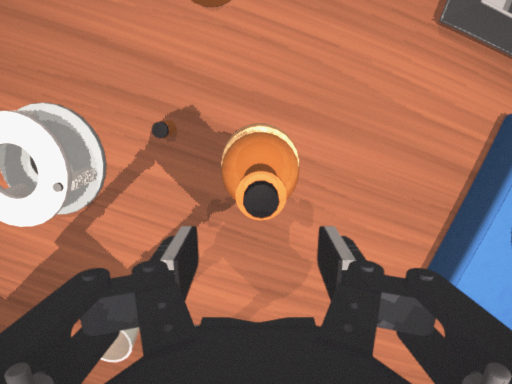

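The stopper shows at about (261,198), centred between the fingers. I'll lower onto the neck.

Request:
apply_moves(
  deltas=[60,1,1,25,0,60,1,1,50,0,60,1,1,75,0,60,1,1,95,0,60,1,1,108,0,60,1,1,117,0,60,1,1,117,0],
)

```text
clock: 12.57
position: [0.6093, -0.2498, 0.1173]
ee_rot: [-0.001, 0.986, 0.166, -0.002]
contact_force: [-0.7, 1.2, -0.1]
width: 0.0601
gripper_force: 0.0
```

```bash
python3 look.py flask_neck=.1205; python3 - <<'E'
from h import *
import glob,os
im=get_image('wrist');print(rot(get_state()['ee_rot']))
o,d=rot(im['orientation']),0
def proj(p):
    c=o.T@(np.array(p)-im['position']);u=c[:2]/c[2];u=u*(1+im['k1']*(u@u));return (np.array(im['K'])@[*u,1])[:2]
s=get_state();print('grasp axis at z .1625',proj(np.array(s['position'])+[0,0,.1625-s['position'][2]]), 'at .1205',proj(np.array(s['position'])+[0,0,.1205-s['position'][2]]))
save(im,'c4.png')
E
```

```text
[ 0.6093 -0.2498  0.1173] [-0.4947  0.4906  1.5017  0.0001  1.1532  0.7429] 12.5667 0.06007177207507114 [-0.667   1.1563 -0.1237]
[[ 0.94524357  0.32636049  0.00185222]
 [ 0.32636265 -0.94524409 -0.00101202]
 [ 0.00142052  0.0015611  -0.99999777]]
grasp axis at z .1625 [260.77812785 317.44290008] at .1205 [259.79973313 256.30763949]
```

View pics/c4.png

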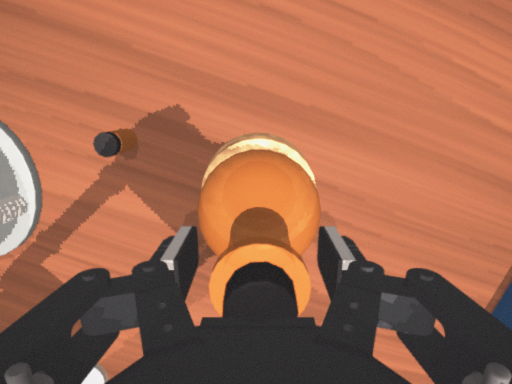

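Request:
apply_moves(
  deltas=[50,2,0,0,0,40,2,0,0,0,20,2,0,0,0,20,2,0,0,0,20,2,0,0,0,20,2,0,0,0,20,2,0,0,0,20,2,0,0,0],
  squeeze=50,
)

```text
clock: 13.38
position: [0.6127, -0.2511, 0.1203]
ee_rot: [0.001, 0.986, 0.165, 0.001]
contact_force: [0.4, 0.2, 5.7]
width: 0.0328
gripper_force: 71.4
```

Request:
apply_moves(
  deltas=[20,0,0,-5,0,20,0,0,-12,0,20,0,0,-25,0,20,0,0,-45,0,20,0,0,-70,0,20,0,0,-90,0,20,0,0,-100,0,20,0,0,-100,0],
)

```text
clock: 14.05
position: [0.6131, -0.2515, 0.222]
ee_rot: [0.002, 0.986, 0.165, 0.002]
contact_force: [1.0, 0.5, -1.1]
width: 0.0326
gripper_force: 73.3
```

```bash
python3 - <<'E'
from h import *
st=get_state();print(st['position'],rot(st['ee_rot']))
s=get_image('scene')
for q,z in (('flask_neck',st['position'][2]+.002),('flask_bulb',st['position'][2]-.06)):
    for x in place_of(q,s)[:1]: print(q,x,atz(s,x['point'],z))
t=get_image('top');w=get_image('wrist')
for n,i in (('s',s),('t',t),('w',w)):
  for q,z in(('ring_top',.07),('cradle',0)):
    for x in place_of(q,i)[:2]: print(n,q,x,atz(i,x['point'],z)[:2])
cv2.imwrite('pics/c5.png',np.hstack([cv2.resize(s['frame'][130:290,100:310],(400,305)),cv2.resize(t['frame'][130:290,220:430],(400,305))])[:,:,::-1])
print(tool([.530,-.005,.225]))
E
```

```text
[ 0.61308386 -0.2514935   0.22201872] [[ 0.94545567  0.32572438  0.00414836]
 [ 0.32573596 -0.94545748 -0.00249748]
 [ 0.0031086   0.00371253 -0.99998828]]
flask_neck {'point': [150.5, 181.5], 'score': 0.75} [ 0.61847743 -0.25317183  0.22401872]
flask_bulb {'point': [154.5, 207.6], 'score': 0.64} [ 0.61523809 -0.25359365  0.16201872]
s cradle {'point': [254.8, 218.0], 'score': 0.92} [ 0.54321132 -0.00528991]
t ring_top {'point': [260.8, 209.8], 'score': 0.66} [ 0.53178564 -0.00287118]
t cradle {'point': [261.1, 212.4], 'score': 0.96} [ 0.5346066  -0.00361617]
w cradle {'point': [41.9, 161.3], 'score': 0.65} [ 0.5319354  -0.00262219]
[   2.55690559 -259.06981974   -6.08029178]
```

View pics/c5.png

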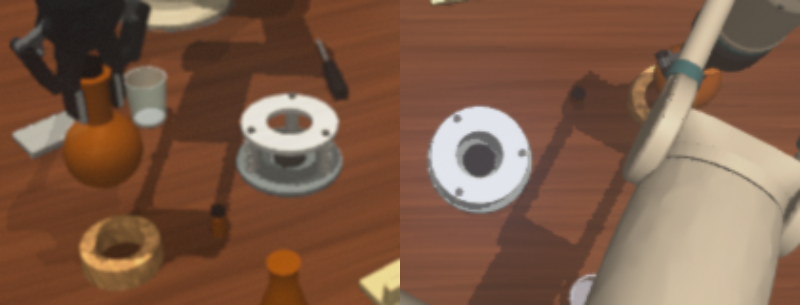

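Request:
apply_moves(
  deltas=[20,0,-20,0,0,20,0,-50,0,0,20,1,-80,0,0,20,1,-110,0,0,20,1,-140,0,0,20,2,-170,0,0,20,2,-200,0,0,20,2,-225,0,0,20,3,-245,0,0,20,3,-256,0,0,20,3,-259,0,0,20,3,-259,0,0],
)

```text
clock: 15.6
position: [0.5306, -0.0048, 0.2195]
ee_rot: [0.0, 0.986, 0.166, 0.0]
contact_force: [0.0, -0.3, -2.2]
width: 0.0328
gripper_force: 73.5
```

```bash
python3 look.py cradle=0 ring_top=.07; python3 - <<'E'
from h import *
import glob,os
st=get_state();p=st['position'];print(rot(st['ee_rot']),st['gripper_force'],st['width'],st['moment'])
s=get_image('scene')
for q,z in (('flask_neck',p[2]+.002),('flask_bulb',p[2]-.06),('cradle',0),('ring_top',.07)):
    for x in place_of(q,s)[:1]: print(q,x,atz(s,x['point'],z))
f=max(glob.glob('pics/w*.png'),key=os.path.getmtime)
cv2.imwrite('pics/c6.png',np.hstack([cv2.resize(s['frame'][120:250,180:330],(400,347))[:,:,::-1],cv2.resize(cv2.imread(f)[:347],(400,347))]))
E
```

```text
[ 0.5306 -0.0048  0.2195] [-0.1398  0.2274  1.6463 -0.0007  1.2671  1.0982] 15.6 0.03278653931218114 [ 0.0398 -0.2862 -2.187 ]
cradle 0.97 [255. 164.] [ 0.5307 -0.0015  0.    ] tool shift [  0.8921  -4.6227 219.3674]
ring_top 0.37 [393. 352.] [ 0.3868 -0.2201  0.07  ] tool shift [-206.1088  155.2603  149.3977]
[[ 9.45731676e-01  3.24948163e-01  5.37723700e-04]
 [ 3.24948546e-01 -9.45731225e-01 -9.44391720e-04]
 [ 2.01663739e-04  1.06787370e-03 -9.99999409e-01]] 73.50072473287582 0.03275456694377166 [-0.05620443  0.01818386 -0.04622015]
flask_neck {'point': [251.2, 136.7], 'score': 0.76} [ 0.52794048 -0.0084997   0.22127333]
flask_bulb {'point': [252.4, 161.2], 'score': 0.9} [ 0.53093518 -0.00674609  0.15927333]
cradle {'point': [254.3, 215.6], 'score': 0.76} [ 0.53393316 -0.00231215  0.        ]
ring_top {'point': [251.5, 193.8], 'score': 0.97} [ 0.53386658 -0.01022902  0.07      ]
```

View pics/c6.png

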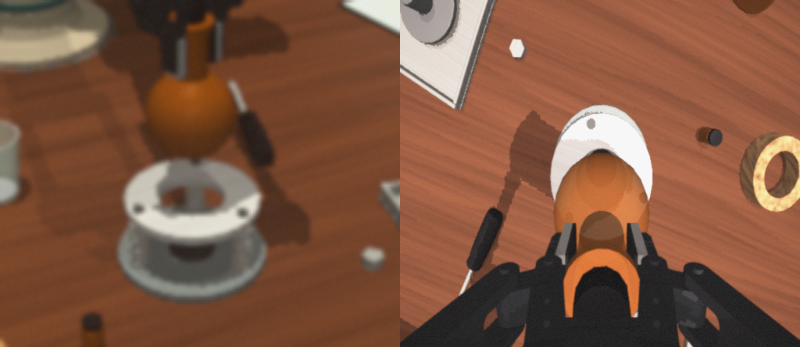

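Bulb and ring are in line in both views: scene crop column ~192, wrist crop column ~602. Now I'll lower the flask.

Request:
apply_moves(
  deltas=[20,0,0,15,0,20,0,0,30,0,20,0,0,43,0,20,0,0,50,0,20,0,0,54,0,20,0,0,57,0,20,0,0,58,0,20,0,0,59,0,20,0,0,59,0],
)

```text
clock: 16.75
position: [0.5309, -0.005, 0.1607]
ee_rot: [0.0, 0.986, 0.165, 0.0]
contact_force: [-0.3, -0.6, -2.4]
width: 0.0328
gripper_force: 73.5
```

Request:
apply_moves(
  deltas=[20,0,0,1,0,20,0,0,2,0,20,0,0,3,0,20,0,0,4,0,20,0,0,4,0],
)

```text
clock: 17.17
position: [0.5311, -0.0048, 0.1569]
ee_rot: [0.0, 0.986, 0.165, 0.001]
contact_force: [1.5, 0.2, 4.4]
width: 0.0328
gripper_force: 72.6
```

Request:
apply_moves(
  deltas=[20,0.5,0,2,0,20,0.5,0,4,0,20,0.5,0,6,0,20,0.5,0,8,0,20,0.5,0,10,0,20,0.5,0,12,0,20,0.5,0,12,0],
)

```text
clock: 17.75
position: [0.5315, -0.0047, 0.1447]
ee_rot: [0.0, 0.986, 0.165, 0.001]
contact_force: [0.1, 2.4, 8.2]
width: 0.0325
gripper_force: 71.9
```

Request:
apply_moves(
  deltas=[20,0,0,2,0,20,0,0,4,0,20,0,0,5,0,20,0,0,6,0,20,0,0,6,0],
)

```text
clock: 18.17
position: [0.5317, -0.0046, 0.1392]
ee_rot: [0.0, 0.986, 0.165, 0.001]
contact_force: [-0.6, 2.3, 9.6]
width: 0.0328
gripper_force: 71.5
```

Request:
apply_moves(
  deltas=[20,0,0,1,0,20,0,0,2,0,20,0,0,2,0],
)

```text
clock: 18.42
position: [0.5318, -0.0046, 0.1374]
ee_rot: [0.0, 0.986, 0.165, 0.001]
contact_force: [-0.6, 1.7, 10.1]
width: 0.0326
gripper_force: 71.4
```

Request:
apply_moves(
  deltas=[20,0,0,0.5,0,20,0,0,1,0,20,0,0,1,0],
)

```text
clock: 18.67
position: [0.5319, -0.0046, 0.1365]
ee_rot: [0.0, 0.986, 0.165, 0.001]
contact_force: [-0.9, 2.9, 10.1]
width: 0.0329
gripper_force: 71.3
```

Request:
apply_moves(
  deltas=[20,0,0,0.5,0,20,0,0,1,0,20,0,0,1,0],
)

```text
clock: 18.92
position: [0.5321, -0.0045, 0.136]
ee_rot: [0.0, 0.986, 0.165, 0.002]
contact_force: [-1.0, 2.4, 13.1]
width: 0.0329
gripper_force: 70.9
```

Request:
apply_moves(
  deltas=[20,0,0,0.5,0,20,0,0,1,0,20,0,0,1,0],
)

```text
clock: 19.17
position: [0.5324, -0.0044, 0.1359]
ee_rot: [0.0, 0.986, 0.165, 0.002]
contact_force: [-2.3, 3.2, 17.0]
width: 0.0327
gripper_force: 70.1
```

The force jumped from 10 to 17 N with almost no further travel, so the ring is on its stop. One check before handing in.

```bash
python3 - <<'E'
from h import *
s=get_image('scene');w=get_image('wrist')
for q,z in (('ring_top',.048),('flask_bulb',.0745),('flask_neck',.1365)):
    for x in place_of(q,s)[:1]: print(q,x,atz(s,x['point'],z))
cv2.imwrite('pics/c7.png',np.hstack([cv2.resize(s['frame'][120:250,180:330],(400,347)),cv2.resize(w['frame'],(400,347))])[:,:,::-1])
st=get_state();print(st['position'],st['contact_force'],st['gripper_force'],st['clock'])
E
```

```text
ring_top {'point': [253.8, 201.6], 'score': 0.93} [ 0.53810904 -0.00593426  0.048     ]
flask_bulb {'point': [251.7, 190.5], 'score': 0.97} [ 0.5272149  -0.00661721  0.0745    ]
[ 0.53242444 -0.0044721   0.13591169] [-2.21326564  1.7868546  17.81884946] 70.10464157065144 19.4167
```

View pics/c7.png

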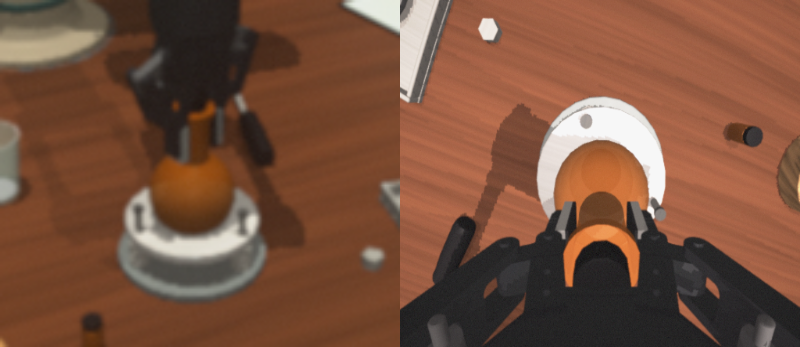

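The picture shows the flask upright in the ring, with the ring down and the guide posts standing out above it. The push is steady at about 17 N.

```bash
python3 -c "
from rig import sign_off
print(sign_off())"
```

```text
the job is handed in; nothing more can be done
None
```

I laid the dust cap flat in the tray, seated the flask upright in the ring and pressed it to its stop (17–18 N on the wrist), then handed the job in with the gripper still holding it down, at about 19 s of the 59 s allowed.

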